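Click the filter cartridge in, then screw the outlet elbow down to its mark

TASK

Get the air-filter unit on the testing table ready: first slide the white filter cartridge into its bay until it is fully home and the orange spring catch clicks shut behind it. Then screw the grey elbow down its thread (clockwise from above) until it bears firmly on the rubber gasket - it passes the red pointer once while still loose - and stop when its outlet points at the red pointer for the second time, without screwing it on past the pointer. Push gently and leave the other things on the table alone.

Things in the scene. Friction and masses are not known exactly. Their poses are not given: they have to be found in the camera images.
- unit: air-filter unit, fixed, its place and yaw differ: grey base plate 275 x 375 x 15 mm with an aluminium cartridge bay on the right and a threaded stub on the left. Origin on the table, z up, x the way the cartridge slides in, y to the left; the plate spans x -150 to +125, y -160 to +215 mm.
- cartridge: white filter cartridge with blue pleated top, loose, 80 (x) x 90 (y) x 60 (z) mm, smooth, corners rounded 8 mm, 0.2 to 0.42 kg; origin at the centre of its underside, x the way it slides in. It starts on the plate before the bay, 152 to 168 mm short of home, within 5 mm and 0.06 rad of lined up. Pushed at the middle of its rear (-x) face it is lined up by the flared mouth.
- bay_home (a point): where the cartridge's origin lies when fully home; on the plate's top, 15 mm above the table. Bay 95 mm wide inside (2.5 mm play each side), walls 40 mm high, open on top, end stop 40 mm beyond this point along the unit's x; flared mouth 82 to 137 mm before this point.
- catch (a joint): orange spring catch at the bay's mouth in the right (-y) wall: a 42 mm leaf hinged at its mouth end, tip leaning 8 mm into the bay. Angle in rad: 0 = sprung in, about 0.2 while the cartridge's side holds it aside, about 0 again once clicked behind the rear face, 1 to 2 mm before the end stop. Passing it takes some 3 to 8 N.
- stub_axis (a point): on the vertical axis of the threaded stub, at the plate's top (15 mm above the table). Flange 86 mm across, black rubber gasket on it with its top 12.5 mm above this point. Only the elbow and the flat pointer stand near; the bay's flared wall is 125 mm and the cartridge 145 mm to the unit's right (-y).
- elbow: grey plastic elbow already started on the stub: collar 66 mm across, 25 mm high; level outlet pipe 38 mm across along its x axis (43 mm over the last 18 mm), reaching 106 mm from the stub axis, centre line 35 mm above the collar's underside. Origin on the stub axis at the collar's underside, z up. At its loosest the origin is 36 mm above the table and x lies along the unit's x.
- elbow_outlet (a point): on the pipe's centre line, 100 mm from the stub axis. Clockwise from above sinks it 6 mm a turn; 1.2 to 1.9 turns are needed. The tapered thread tightens steadily: 0.1 to 0.25 Nm to turn at the start, 0.7 to 0.8 Nm at the end; it stays where it is left. At the end it is 59 to 62 mm above the table, one turn earlier 65 to 68 mm. Shut fingers can push the pipe round.
- mark: flat red pointer fixed on the plate, pointing away from the stub, 50 to 102 mm from its axis, 2 mm thick; origin on the stub axis at the plate's top, x the way it points: 0.3 to 2.2 rad anticlockwise (from above) of the unit's x, different at each start.
- mark_tip (a point): tip of the red pointer, 100 mm from the stub axis. The finished elbow_outlet stands right above it, within 13 mm.
- cup_a: bystander, to be left alone: lidded specimen cup, 68 mm wide, 72 mm high; origin at the centre of its underside
- cup_b: bystander, to be left alone: lidded specimen cup, 68 mm wide, 72 mm high; origin at the centre of its underside
- cup_c: bystander, to be left alone: lidded specimen cup, 68 mm wide, 72 mm high; origin at the centre of its underside
- tiles_a: bystander, to be left alone: white test cassettes, 75 x 55 mm, stacked; origin at the centre of its underside
- tiles_b: bystander, to be left alone: white test cassettes, 75 x 55 mm, stacked; origin at the centre of its underside
- tiles_c: bystander, to be left alone: white test cassettes, 75 x 55 mm, stacked; origin at the centre of its underside
- glove_box: bystander, to be left alone: green glove box, 100 x 200 x 70 mm; origin at the centre of its underside
- sanitizer: bystander, to be left alone: bottle, 66 mm wide, 160 mm high; origin at the centre of its underside
Mind the look-alikes: they are no part of the job. What is meant by the cartridge is not pink, turquoise or yellow, and is the smaller of those in its own colour.

How it is judged:
By the outcome, as a careful person would: the job done as asked, in the order asked, and still so for the second after the job is handed in, with the robot touching nothing.
It also fails if it takes over 58 s, if anything falls off the work surface, if the arm or the gripper's body presses on something with over 40 N, if the wrist force passes 120 N, or if a joint passes its speed limit or range.

ROBOT

A 7-joint arm with a two-finger parallel gripper is mounted at the origin on the work surface. World frame = base frame: x ahead of the robot, y to its left, z up, the work surface at z = 0. Lengths are in m, angles in rad, forces in N, time in s.
With the tool pointing down it reaches from about 0.425 to 0.95 m from the base axis. Payload 4.7 kg.
Tool frame: the origin (TCP) lies on the centre line of the jaws, within the pads' length; the fingertips stand robot.nose_length ahead of it and the grasp point (between the pads) lies 8 mm behind it (robot.nose_length is the distance from the TCP to the fingertips, in m); z points along the fingers, y is the line along which they close (so a half turn about z gives the same grasp; the last joint's range is limited). The gripper opens to 85 mm and grips with 20 to 120 N. Pads are 22 mm wide; open, the fingers measure 114 mm over their backs; the gripper's body (76 mm by 85 mm) begins 54 mm behind the grasp point. The pads swing forward as they close: fully open they stand 13 mm farther back than shut.
Start: joints at [1.156, 0.469, -0.049, 1.532, 0.024, 1.141, -0.082], TCP at [0.254, -0.625, 0.242] pointing down, gripper open.
Joint ranges: [-2.59, 2.59], [-0.33, 1.99], [-1.39, 1.29], [0.1, 2.45], [-1.04, 4.18], [0.21, 1.99], [-2.66, 2.66]. Speed limits (rad/s): [2.57, 2.57, 3.14, 3.14, 3.14, 3.14, 3.14].

INTERFACE

Orientations are given as [roll, pitch, yaw] about the fixed x, y, z axes, in that order (R = Rz(yaw) Ry(pitch) Rx(roll)).
In Python, from plant import robot gives the robot as it stands. Calls block until the motion is done:
- robot.goto(position, orientation): joint-space move of the TCP to a pose.
- robot.move_straight(position, vel=0.15, attitude=None, contact_N=None): straight line of the TCP; attitude=None keeps the orientation; vel is the mean speed in m/s. With contact_N (N) it stops when the force on the tool has changed by that much, and returns True; else False.
- robot.move_joints(angles): joint-space move.
- robot.grip(opening, strength=None): opening from 0.0 (shut) to 1.0 (fully open); strength is the grip in N (None keeps the last); returns when the fingers have stopped.
- robot.sleep(seconds).
- robot.inverse_kinematics(position, orientation): joint angles nearest the present ones, or None.
- robot.sense(): the state.
- robot.grab_frame(name): name is "side" or "top" or "wrist"; returns a dict with "image" (384x512x3 uint8, red, green, blue), "range_z" (384x512 float32, m along the optical axis (not along the pixel's ray), 0 where there is no reading), "fx", "fy", "cx", "cy" (pixels), "R" (3x3) and "t" (3): a world point X has camera coordinates R X + t. Camera axes: x right, y down, z forward; pixel columns grow to the right and rows downward; lengths in m; the calibration is good to about 2 mm. A picture is of the moment at which its call begins.
A pose or a line that the arm cannot do raises robot.IKError and nothing moves.
- robot.close_job(): hands the job in; it is judged then, once.
The state is a dict: "t": time; "joint_pos": joint angles; "joint_velocities": joint speeds; "effort": joint torques, N m; "tcp_pos": TCP position; "tcp_rot": TCP orientation; "wrist_force": force on the tool from outside, world axes, zero at the start; "torque": the same for the moment, N m; "opening": opening from 0.0 (shut) to 1.0 (fully open); "gripper_force": force on a finger pad.
Only numpy, scipy, OpenCV 4.12 (cv2) and the standard library are available. Lean on these libraries where they do the work, as an engineer would, in place of code of your own. Each camera call takes 0.05 s, during which the arm holds its last target. There are 200 camera calls.

## Working session

There is one attempt and no reset: what is moved stays moved. The work goes in short steps, each a Python script; the robot and the scene stay as the last script left them, time stands still between calls to the robot, and variables do not carry over. Pictures are saved under pics/ and viewed, at most 10 in all, crops included, and the job is handed in when it is done.

```bash
mkdir -p pics; ls
python3 - <<'E'
from plant import robot
import cv2,numpy as np
for n in("top","side"):
    f=robot.grab_frame(n); cv2.imwrite(f"pics/{n}0.png",f["image"][:,:,::-1]); np.savez(f"{n}0.npz",**f)
    print(n,f["fx"],(-f["R"].T@f["t"]).round(3),f["R"].round(2).tolist())
s=robot.sense();print(s["t"],s["tcp_pos"],s["tcp_rot"],s["wrist_force"],robot.nose_length)
E
```

```text
pics
top 452.84723777605336 [ 2.360e-01 -1.000e-03  1.381e+00] [[-0.01, -1.0, 0.01], [-0.99, 0.01, -0.15], [0.15, -0.01, -0.99]]
side 391.3401972334814 [0.    0.613 0.942] [[-0.78, -0.63, 0.02], [-0.48, 0.59, -0.65], [0.4, -0.51, -0.76]]
0.1 [ 0.25380898 -0.62490986  0.24134495] [-3.13981416e+00  8.07447547e-05  3.85813116e-01] [-0.13880684  1.11132002  0.25716374] 0.011
```

View pics/top0.png

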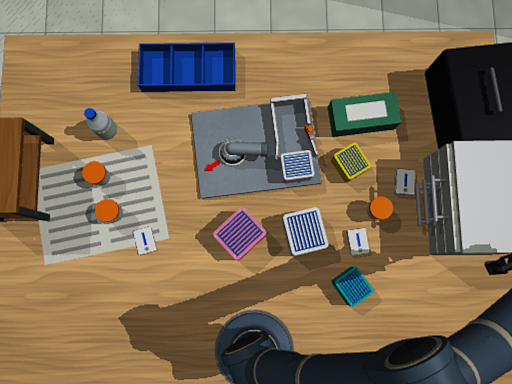

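View pics/side0.png

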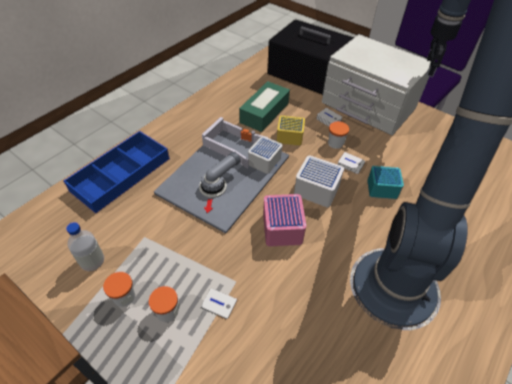

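Top view: the cartridge is at (297,165), in front of the bay at (291,125), with the catch at (309,130). The elbow is at (232,152) with its pipe pointing right, and the red pointer is at (212,165). The arm is clear of all of them.

```bash
cat > h.py <<'E'
import cv2,numpy as np
def cloud(f):
    v,u=np.mgrid[:384,:512]; z=f["range_z"]
    P=np.stack([(u-f["cx"])/f["fx"]*z,(v-f["cy"])/f["fy"]*z,z],-1)
    W=(P-f["t"])@f["R"]; W[z==0]=np.nan
    return W
def ray(f,uv,h):
    uv=np.atleast_2d(uv).astype(float)
    d=np.c_[(uv[:,0]-f["cx"])/f["fx"],(uv[:,1]-f["cy"])/f["fy"],np.ones(len(uv))]@f["R"]
    c=-f["R"].T@f["t"]
    return (c+d*((h-c[2])/d[:,2])[:,None])[:,:2]
def hsv(f): return cv2.cvtColor(f["image"],cv2.COLOR_RGB2HSV)
def big(m):
    m=m.astype(np.uint8); n,l,s,c=cv2.connectedComponentsWithStats(m)
    return l==1+s[1:,4].argmax()
E
python3 - <<'E'
from h import *
f=dict(np.load("top0.npz")); W=cloud(f); H=hsv(f)
for n,(u,v) in dict(plate=(205,130),table=(180,200),cart=(297,165),elbow=(232,147),pipe=(262,149),glove=(365,112)).items(): print(n,W[v,u].round(4),H[v,u])
z=W[...,2]
roi=np.zeros(z.shape,bool); roi[80:205,180:330]=1
m=roi&(z<.09)&(H[...,1]<60)
m=big(m)
c=np.argwhere(m)[:,::-1]
# plate only
p=big(roi&(abs(z-.015)<.005)&(H[...,1]<60))
xy=W[p][:,:2]; r=cv2.minAreaRect(xy.astype(np.float32)*1000); print("plate",r,cv2.boxPoints(r).round(0).tolist())
red=big(roi&(H[...,1]>150)&((H[...,0]<6)|(H[...,0]>174)))
uv=np.argwhere(red)[:,::-1]; q=ray(f,uv,.017); print("red",len(q),q.mean(0),cv2.fitLine(q.astype(np.float32)*1000,2,0,.01,.01).ravel())
ct=big((abs(z-.075)<.006)&roi&(np.arange(384)[:,None]>148)&(np.arange(512)>275)); q=W[ct][:,:2]; print("cart",ct.sum(),cv2.minAreaRect(q.astype(np.float32)*1000))
b=roi&(z>.045)&(z<.062)&(np.arange(512)>265);q=W[b][:,:2];print("bay",cv2.minAreaRect(q.astype(np.float32)*1000))
pp=roi&(z>.06)&(np.arange(512)<275);q=W[pp];print("pipe",pp.sum(),q.mean(0),q[:,2].max(),cv2.fitLine(q[:,:2].astype(np.float32)*1000,2,0,.01,.01).ravel())
E
```

```text
plate [0.667  0.1437 0.0134] [104  35 125]
table [ 0.4487  0.2214 -0.0017] [ 17 128 174]
cart [ 0.5371 -0.1347  0.0767] [109  64 164]
elbow [0.59   0.0561 0.0911] [104  30 145]
pipe [ 0.5835 -0.0319  0.0891] [105  42  84]
glove [ 0.6993 -0.3446  0.0731] [ 34   9 200]
plate ((610.2182006835938, -11.849456787109375), (275.0030822753906, 374.17236328125), 6.8311543464660645) [[451.0, 158.0], [496.0, -214.0], [769.0, -181.0], [724.0, 190.0]]
red 81 [0.55194565 0.12213513] [ 5.4472208e-01 -8.3861661e-01  5.5194568e+02  1.2213513e+02]
cart 749 ((539.468994140625, -133.83909606933594), (81.3421630859375, 90.5317153930664), 6.875888824462891)
bay ((628.7537841796875, -127.88098907470703), (259.5529479980469, 128.19227600097656), 6.957343101501465)
pipe 633 [0.59380177 0.01714072 0.08149469] 0.09860145890997216 [ 3.7172601e-01 -9.2834252e-01  5.9380176e+02  1.7140724e+01]
```

```bash
cat >> h.py <<'E'
YAW=np.radians(6.83); O=np.array([.6259,-.0376])
Ru=np.array([[np.cos(YAW),-np.sin(YAW)],[np.sin(YAW),np.cos(YAW)]])
def w(x,y,z): return [*(O+Ru@[x,y]),z]
def un(p): return Ru.T@(np.array(p[:2])-O)
E
python3 - <<'E'
from plant import robot
from h import *
f=dict(np.load("top0.npz")); W=cloud(f); print("bigwhite",np.nanmax(W[207:256,282:328,2]), np.nanmax(W[207:256,282:328,0]))
o=[np.pi,0,YAW]
robot.grip(0.0)
robot.goto(w(-.172,-.0852,.20),o); robot.move_straight(w(-.172,-.0852,.051),vel=.12)
s0=robot.sense();print(s0["t"],un(s0["tcp_pos"]),s0["tcp_pos"],s0["wrist_force"])
c=robot.move_straight(w(-.135,-.0852,.051),vel=.05,contact_N=2)
s=robot.sense();print(c,s["t"],un(s["tcp_pos"]),s["wrist_force"],s["opening"])
E
```

```text
bigwhite 0.0922833355201919 0.4236287588970996
4.1667 [-0.17150851 -0.08539224] [ 0.4657638  -0.1427827   0.05158165] [ 0.4125933  -0.52536769 -0.2072398 ]
False 5.0583 [-0.13509842 -0.08517557] [-0.21241736  0.00128403 -0.03942261] 0.0019507525292051173
```

Run:
```python
from plant import robot
from h import *
def p(c):
    s=robot.sense();print(c,round(s["t"],2),un(s["tcp_pos"]).round(4),Ru.T@s["wrist_force"][:2])
p(robot.move_straight(w(-.05,-.0852,.051),vel=.06,contact_N=15))
p(robot.move_straight(w(.035,-.0852,.051),vel=.035,contact_N=16))
f=robot.grab_frame("top");np.savez("top1.npz",**f);cv2.imwrite("pics/top1.png",cv2.resize(f["image"][80:210,180:340,::-1],None,fx=4,fy=4,interpolation=2))
```

```text
False 6.62 [-0.0517 -0.0859] [-4.99594211 -1.09495447]
True 8.46 [ 0.0164 -0.0856] [0.67214209 0.20997482]
```

View pics/top1.png

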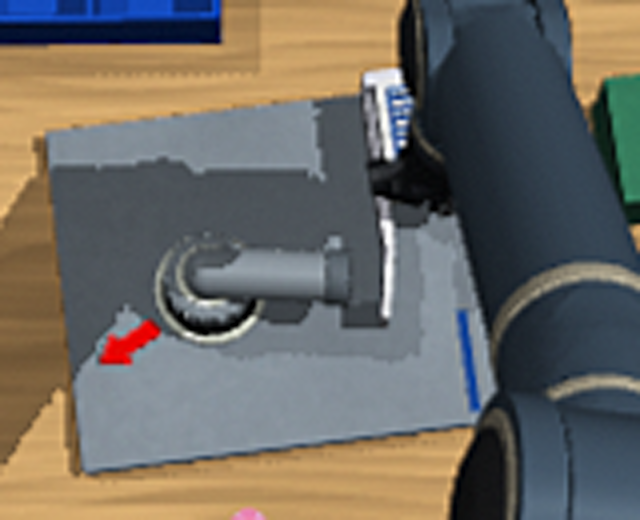

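The picture shows the finger at the bay, with the hand hiding the cartridge. I'll press once more to confirm the end stop, then back off and inspect from the wrist camera.

Run:
```python
from plant import robot
from h import *
def p(c):
    s=robot.sense();print(c,round(s["t"],2),s["tcp_pos"].round(4),un(s["tcp_pos"]).round(4),Ru.T@s["wrist_force"][:2])
p(robot.move_straight(w(.03,-.0852,.051),vel=.03,contact_N=20))
p(robot.move_straight(w(-.01,-.0852,.051),vel=.08))
p(robot.move_straight(w(-.02,-.0852,.22),vel=.25))
robot.goto(w(0,0,.33),[np.pi,0,YAW]);p(0)
f=robot.grab_frame("wrist");np.savez("w1.npz",**f);cv2.imwrite("pics/w1.png",f["image"][:,:,::-1]); print((-f["R"].T@f["t"]).round(3),f["R"].round(2).tolist(),f["fx"])
f=robot.grab_frame("top");np.savez("top2.npz",**f)
```

```text
True 8.88 [ 0.652  -0.1208  0.0479] [ 0.016  -0.0857] [-0.64864806  0.23937686]
False 9.34 [ 0.6264 -0.1235  0.0512] [-0.0098 -0.0853] [-0.35516983 -0.39948593]
False 10.17 [ 0.6154 -0.1244  0.2186] [-0.0207 -0.085 ] [-1.31123885  0.29022181]
0 10.78 [ 0.6253 -0.0382  0.3283] [-0.0007 -0.0005] [ 0.076625  -0.6003336]
[ 0.705 -0.028  0.46 ] [[0.12, -0.99, 0.0], [-0.94, -0.11, 0.32], [-0.31, -0.04, -0.95]] 305.60740631158933
```

View pics/w1.png

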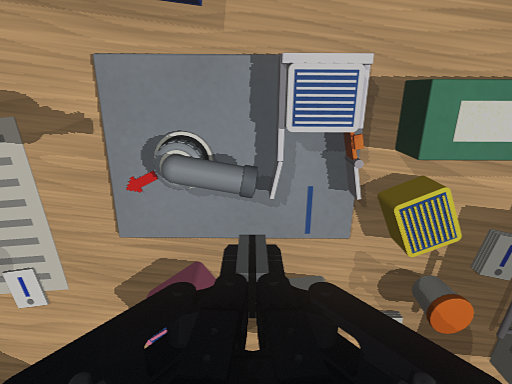

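The cartridge at (325,97) sits near the end wall, with the orange catch at (355,145). The pipe runs from (170,165) to (250,182), and the pointer is at (142,182). I'll zoom in on the catch and measure both parts.

Run:
```python
from h import *
f=dict(np.load("w1.npz")); W=cloud(f); H=hsv(f); z=W[...,2]
cv2.imwrite("pics/w1c.png",cv2.resize(f["image"][45:210,265:385,::-1],None,fx=3.6,fy=3.6,interpolation=2))
U=(W[...,:2]-O)@Ru
roi=np.zeros(z.shape,bool);roi[45:245,85:385]=1
p=big(roi&(abs(z-.015)<.005)&(H[...,1]<90)); r=cv2.minAreaRect((U[p]*1000).astype(np.float32));print("plate in unit (expect -12.5,27.5)",r)
c=roi&(z>.068)&(np.arange(512)>285)&(np.arange(384)[:,None]<135); print("cart",c.sum(),cv2.minAreaRect((U[c]*1000).astype(np.float32)))
b=roi&(abs(z-.055)<.006)&(U[...,1]<-.02); print("bay",np.nanpercentile(U[b],[.5,99.5],axis=0))
orr=big(roi&(H[...,1]>150)&(abs(H[...,0]-12)<7)&(np.arange(512)>330)&(z>.03));print("catch",orr.sum(),np.nanpercentile(W[orr],[2,98],axis=0).round(3),np.nanpercentile(U[orr],[2,98],axis=0).round(4))
red=big(roi&(H[...,1]>150)&((H[...,0]<6)|(H[...,0]>174))&(np.arange(512)<200))
q=(ray(f,np.argwhere(red)[:,::-1],.017)-O)@Ru; L=cv2.fitLine((q*1000).astype(np.float32),2,0,.01,.01).ravel();print("red",len(q),L, q.min(0),q.max(0))
e=roi&(z>.06)&(np.arange(512)<262)&(np.arange(512)>150);top=e&(z>np.nanmax(z[e])-.012)
print("zmax",np.nanpercentile(z[e],[90,99]))
# pipe axis: for slices along y, centre of x extents
for y in np.arange(-.04,.09,.01):
    s=e&(abs(U[...,1]-y)<.005)
    if s.sum()>5: i=U[s][:,0]; print(round(y,3),s.sum(),np.percentile(i,[2,98]).round(4),np.percentile(z[s],97).round(4))
```

```text
plate in unit (expect -12.5,27.5) ((-14.278976440429688, 27.9544677734375), (374.0193786621094, 274.75946044921875), 89.6869888305664)
cart 5125 ((67.43036651611328, -87.72252655029297), (90.64073944091797, 79.02172088623047), 89.96742248535156)
bay [[-0.06784702 -0.15072402]
 [ 0.11363627 -0.02631808]]
catch 120 [[ 0.633 -0.183  0.051]
 [ 0.661 -0.173  0.058]] [[-0.0102 -0.1472]
 [ 0.0185 -0.1371]]
red 321 [  0.44724235  -0.8944128  -55.078705   166.81638   ] [-0.07026903  0.14211064] [-0.03869049  0.19088889]
zmax [0.09025678 0.33047993]
-0.01 13 [-0.0301  0.0024] 0.2359
0.0 439 [-0.0532  0.0103] 0.3311
0.01 286 [-0.0554  0.01  ] 0.3278
0.02 229 [-0.0513 -0.0164] 0.0893
0.03 229 [-0.0496 -0.0145] 0.0892
0.04 227 [-0.0473 -0.013 ] 0.0889
0.05 231 [-0.0463 -0.0111] 0.0888
0.06 230 [-0.0446 -0.0091] 0.0892
0.07 233 [-0.042  -0.0074] 0.089
0.08 236 [-0.0404 -0.0053] 0.089
```

View pics/w1c.png

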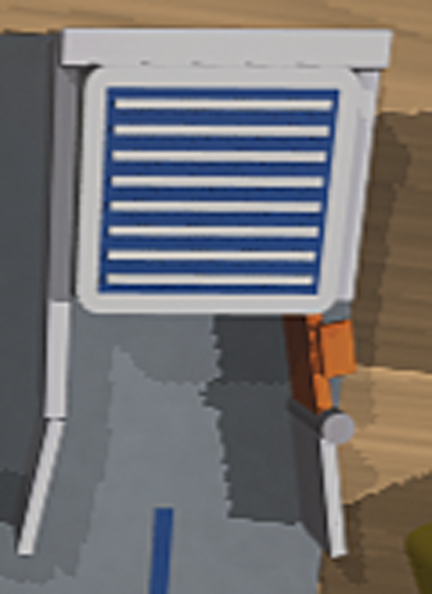

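The orange catch (crop 310,370) leans in behind the cartridge's rear face, and the cartridge is against the end wall, so it has clicked. Next is the elbow.

```bash
cat >> h.py <<'E'
S=np.array([-.0195,.096]); R0=.079; OFF=24.6; TGT=116.6-720
def fp(th,z=None):  # finger pose pushing pipe at angle th (deg, unit frame)
    a=np.radians(th+OFF); zz=.056+.006*(th+100)/360 if z is None else z
    return w(S[0]+R0*np.cos(a),S[1]+R0*np.sin(a),zz)
def look(robot,name):
    robot.goto(w(-.02,.03,.33),[np.pi,0,YAW]); f=robot.grab_frame("wrist");np.savez(name+".npz",**f);cv2.imwrite(f"pics/{name}.png",f["image"][:,:,::-1])
E
python3 - <<'E'
from plant import robot
from h import *
robot.goto(fp(-84,.17),[np.pi,0,YAW]); robot.move_straight(fp(-84),vel=.15)
ths=np.linspace(-90,TGT+20,42); F=[]
for i,t in enumerate(ths):
    robot.move_straight(fp(t),vel=.09); s=robot.sense(); F.append((round(float(np.hypot(*s["wrist_force"][:2])),1),round(float(s["wrist_force"][2]),1)))
    if F[-1][0]>35: print("abort",t);break
print(s["t"],t,F)
e=un(s["tcp_pos"])-un(fp(t)); print("lag",e)
robot.move_straight(fp(t+10),vel=.08); robot.move_straight(fp(t+10,.2),vel=.2); look(robot,"w2"); print(robot.sense()["t"])
E
```

```text
26.4 -583.4 [(1.2, 0.8), (0.3, -0.8), (0.1, -0.7), (1.3, -0.2), (0.5, -0.5), (0.4, 0.3), (0.5, 0.1), (0.8, 0.5), (0.5, -0.2), (0.6, 0.0), (0.6, 0.2), (1.4, 0.4), (1.0, -0.9), (1.2, -0.7), (2.4, -0.6), (2.8, -1.1), (2.5, -0.6), (2.4, -0.0), (2.8, -0.6), (2.8, -0.9), (2.9, 0.5), (3.7, -0.2), (2.5, 0.5), (3.7, -0.4), (4.0, 0.8), (4.2, -0.7), (3.2, -0.4), (3.2, 0.1), (3.3, -0.3), (5.5, 0.2), (3.4, 0.1), (3.3, -0.4), (4.3, 1.4), (4.7, 1.6), (4.6, 1.2), (4.1, 2.1), (4.5, 1.5), (5.3, 1.4), (4.2, 0.8), (5.2, 0.5), (5.5, 0.7), (5.7, 1.0)]
lag [-0.00285061 -0.00310031]
28.4
```

View pics/w2.png

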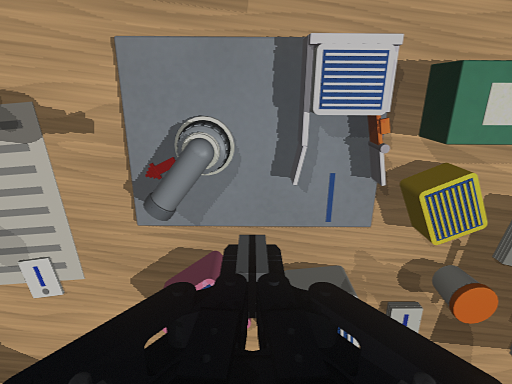

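The pipe runs from (200,150) to (158,208) and the pointer is at (160,168), so the pipe is still short of it. I'll measure its angle and height.

```bash
cat >> h.py <<'E'
def meas(f):
    W=cloud(f);H=hsv(f);z=W[...,2];U=(W[...,:2]-O)@Ru; d=U-S; rr=np.hypot(d[...,0],d[...,1])
    red=big((H[...,1]>150)&((H[...,0]<6)|(H[...,0]>174))&(rr<.13)&(z<.03))
    q=(ray(f,np.argwhere(red)[:,::-1],.017)-O)@Ru
    e=big((z>.05)&(z<.1)&(rr<.125)&(rr>.042)&(H[...,1]<110)); r=rr[e]
    # centre line through slices along the pipe: mid of extents across
    a=d[e].mean(0); a/=np.linalg.norm(a); n=np.array([-a[1],a[0]]); L=d[e]@a; X=d[e]@n
    c=[(l,np.mean(np.percentile(X[abs(L-l)<.004],[2,98]))) for l in np.arange(.048,.086,.006)]
    k=np.polyfit(*np.array(c).T,1); ang=np.degrees(np.arctan2(a[1],a[0])+np.arctan(k[0]))
    tip=a*.1+n*np.polyval(k,.1)
    m=np.median(q,0)-S
    print("pipe ang",ang,"offaxis mm",k[1]*1e3,"outlet pt ang",np.degrees(np.arctan2(tip[1],tip[0])),"topz",np.percentile(z[e&(rr<.085)],97),
     "red n",len(q),"centre ang",np.degrees(np.arctan2(m[1],m[0])),"far pt",q[np.hypot(*(q-S).T).argmax()]-S, "outlet",tip)
    return ang
E
python3 - <<'E'
from h import *
for n in("w1","w2"): meas(dict(np.load(n+".npz")))
E
```

```text
pipe ang -99.27497835952198 offaxis mm -1.693224089377772 outlet pt ang -100.24472664782199 topz 0.08921875497066387 red n 320 centre ang 115.72151153148397 far pt [-0.04591747  0.09488889] outlet [-0.01779233 -0.0984446 ]
pipe ang 141.4017962126463 offaxis mm -1.6154008570358815 outlet pt ang 140.47645828511273 topz 0.08101441159351712 red n 303 centre ang 115.78582565211822 far pt [-0.04801916  0.09431105] outlet [-0.07713798  0.06364089]
```

Run:
```python
from plant import robot
from h import *
t0=-583.4; t1=119-4.8-720
robot.goto(fp(t0+12,.19),[np.pi,0,YAW]); robot.move_straight(fp(t0+12),vel=.15)
for t in np.linspace(t0+4,t1,5): robot.move_straight(fp(t),vel=.06)
robot.sleep(.3)
s=robot.sense();print(s["t"],s["wrist_force"],un(s["tcp_pos"])-un(fp(t)))
robot.move_straight(fp(t+10),vel=.08); robot.move_straight(fp(t+10,.2),vel=.2); look(robot,"w3"); print(robot.sense()["t"])
S[:]+=(-.0012,.003); meas(dict(np.load("w3.npz")))
```

```text
32.0667 [-1.82793938 -7.57231217  0.56860775] [-0.00215265 -0.00282008]
34.1Traceback (most recent call last):
  File "<stdin>", line 9, in <module>
  File "h.py", line 28, in meas
    red=big((H[...,1]>150)&((H[...,0]<6)|(H[...,0]>174))&(rr<.13)&(z<.03))
  File "h.py", line 15, in big
    return l==1+s[1:,4].argmax()
                ~~~~~~~~~~~~~~^^
ValueError: attempt to get argmax of an empty sequence
```

View pics/w3.png

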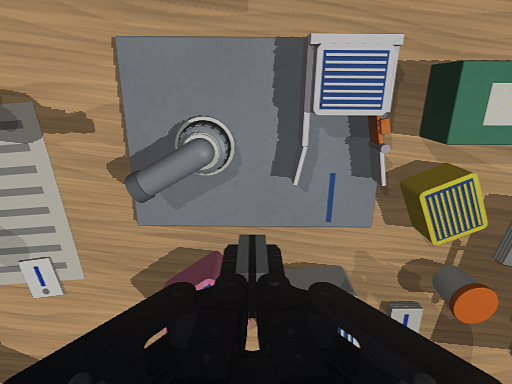

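The pipe, running from (200,152) to (135,187), now covers the pointer. I'll measure its angle against the known pointer angle.

```bash
sed -i 's/^    red=big(.*/    red=(H[...,1]>150)\&((H[...,0]<6)|(H[...,0]>174))\&(rr<.13)\&(z<.03)\n    red=big(red) if red.any() else (rr<.01)/' h.py
python3 - <<'E'
from h import *
S[:]+=(-.0012,.003)
for n in("w2","w3"): meas(dict(np.load(n+".npz")))
f=dict(np.load("w2.npz"));H=hsv(f);U=(cloud(f)[...,:2]-O)@Ru
E
```

```text
pipe ang 141.30636386510164 offaxis mm 0.07150004416945316 outlet pt ang 141.34733031256218 topz 0.08102594405022205 red n 303 centre ang 115.94936660190385 far pt [-0.04681916  0.09131105] outlet [-0.07809469  0.0624598 ]
pipe ang 119.44178007825396 offaxis mm -0.6326234922434929 outlet pt ang 119.07945357307965 topz 0.08071115367604524 red n 200 centre ang 140.48554148384525 far pt [-0.02206266  0.01819194] outlet [-0.04860875  0.08740643]
```

```bash
python3 -c "
from plant import robot
print(robot.close_job())"
```

```text
the job is handed in; nothing more can be done
None
```

I handed the job in at about 34 s: the cartridge is home with the catch shut behind it, and the elbow is on its second pass, about 3° (5 mm) short of the pointer by my measurement, within the 13 mm allowed; no verdict came back.

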